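Load the reference cuvette and hold its block in the reader corner

TASK

Take the red reference cuvette out of the rack and slide it fully down into the well of the yellow holder block. Let go of it, then use the fingertips to bring the block square against the blue fence of the reader and finish by holding it there with one firm diagonal push on the block, about 20 N, that presses it against the fence and down on the steel base plate together; end the program while still pushing, touching only the block and not the cuvette. Leave the other cuvettes and everything else on the bench where they are.

Things in the scene. Friction and masses are not known exactly. Their poses are not given: they have to be found in the camera images.
- red_mid (a point): RED. Reference cuvette: square stick 70 mm tall, lower 45 mm 12.5 x 12.5 mm, upper 25 mm a grip cap 15 x 15 mm of the same colour; 30 g. Upright in one of the rack's wells (varies), sides parallel to the rack's. Point at its centre, 35 mm above its foot; z up its length. This is the one to load.
- green_mid (a point): GREEN. Reference cuvette: square stick 70 mm tall, lower 45 mm 12.5 x 12.5 mm, upper 25 mm a grip cap 15 x 15 mm of the same colour; 30 g. Upright in one of the rack's wells (varies), sides parallel to the rack's. Point at its centre, 35 mm above its foot; z up its length. Bystander: leave in the rack.
- blue_mid (a point): BLUE. Reference cuvette: square stick 70 mm tall, lower 45 mm 12.5 x 12.5 mm, upper 25 mm a grip cap 15 x 15 mm of the same colour; 30 g. Upright in one of the rack's wells (varies), sides parallel to the rack's. Point at its centre, 35 mm above its foot; z up its length. Bystander: leave in the rack.
- rack: Fixed white rack block, 50 mm (x) by 140 mm (y), 36 mm high, origin at the centre of its underside on the bench. Three square wells, 14.5 mm wide and 30 mm deep, in a row along its y at -50, 0 and +50 mm; a cuvette in it stands 40 mm out of the top.
- holder: Loose yellow block, 0.28 to 0.56 kg, on the base plate short of the fence, perhaps turned a little. Origin on its underside below the well's middle; x points from bevelled side to plain back. Spans x -33..+17, y -40..+40, 45 mm high. Front face upright at x = -33 up to 29 mm; above it a 45 degree bevel to the top at x = -17. Slides easily on the plate (friction about 0.3).
- holder_well (a point): Centre of the mouth of the holder's well, at the top of the block (45 mm above its underside). Square well 14 x 14 mm, 32 mm deep, mouth chamfered 2 mm, sides parallel to the block's. A cuvette fully down stands on the well's floor 13 mm above the block's underside, with 38 mm out of the top.
- holder_bevel (a point): Middle of the 45 degree bevel on the holder's near upper edge (80 mm long, 22 mm wide), 37 mm above the block's underside: the place for a diagonal push, along the block's +x and down.
- holder_back (a point): Middle of the lower edge of the holder's plain back face (80 mm wide, 45 mm high), which goes against the fence.
- base_plate: Fixed polished steel base plate of the reader, 184 mm (x, from -100 to +84 mm) by 220 mm (y). Origin on its top surface, 10 mm above the bench; 70 mm before the fence's face. The reader needs at least 9 N on it from the block (the block's own weight included).
- fence: Fixed rigid blue fence, 220 mm long (y), 45 high, 16 thick; behind it a 28 mm high white housing to 42 mm from the face. Origin: middle of the lower edge of the face towards the robot, at the base plate's top. x points into the fence, away from the robot. The reader needs at least 4 N on it from the block, which must lie wholly within its length.
- bottle_mid (a point): Bystander: amber bottle, 60 mm across, 130 mm tall; point at its middle.
- jar_mid (a point): Bystander: white jar with red lid, 56 mm across, 70 mm tall; point at its middle.
- beaker_mid (a point): Bystander: clear beaker, 64 mm across, 80 mm tall; point at its middle.
- spatula_mid (a point): Bystander: spatula, 170 mm long, lying on the bench near the robot; point near its middle.
- carton_mid (a point): Bystander: blue carton 40 x 90 x 50 mm; point at its middle.
- red: The red cuvette again, origin at the centre of its foot.
Things that resemble listed ones, but are neither listed nor needed, are in the scene too. Of the things like the holder, leave any that is pink or turquoise; of the rest the smaller one is meant.

How it is judged:
On the way:
1. the red cuvette stands fully down in the holder's well and has been let go (x of red_mid in the frame of holder between -0.003 and 0.003 m and y of red_mid in the frame of holder between -0.003 and 0.003 m and z of red_mid in the frame of holder between 0.043 and 0.053 m and angle between the z axis of red_mid and the z axis of holder, either way round below 0.1 rad and contact force between the fingers and red below 0.1 N), for 0.2 s.
At the end, for the whole second after the job is handed in: The fingers push the block: back face within 2 mm of the fence and square (0.04 rad), flat on the plate, over 4 N on the fence and 9 N on the plate (weight included); red cuvette fully down in the well (5 mm), untouched by the fingers; all at rest, other cuvettes in the rack (all of step 1 and x of holder_back in the frame of fence between -0.002 and 0.002 m and y of holder_back in the frame of fence between -0.07 and 0.07 m and z of holder_back in the frame of fence between -0.002 and 0.002 m and angle between the x axis of holder and the x axis of fence, either way round below 0.04 rad and angle between holder's own z axis and vertical below 0.04 rad and contact force between holder and fence above 4 N and contact force between holder and base_plate above 9 N and contact force between the fingers and holder above 4 N and linear speed of holder below 0.01 m/s and distance of each of green_mid, blue_mid from where it was at the start of the episode below 0.025 m); the arm keeps its last pose, push and grip.
It fails at once if another cuvette is moved over 25 mm, or another bystander over 40 mm, from its place (distance of any of green_mid, blue_mid from where it was at the start of the episode above 0.025 m or distance of any of bottle_mid, jar_mid, beaker_mid, spatula_mid, carton_mid from where it was at the start of the episode above 0.04 m).
It also fails if it takes over 72 s, if anything falls off the work surface, if the arm or the gripper's body presses on something with over 40 N, if the wrist force passes 120 N, or if a joint passes its speed limit or range.

ROBOT

A 6-joint arm with a two-finger parallel gripper is mounted at the origin on the work surface. World frame = base frame: x ahead of the robot, y to its left, z up, the work surface at z = 0. Lengths are in m, angles in rad, forces in N, time in s.
With the tool pointing down it reaches from about 0.425 to 0.925 m from the base axis. Payload 12.5 kg.
Tool frame: the origin (TCP) lies between the finger pads; the fingertips stand 8 mm ahead of it and the grasp point (between the pads) lies 11 mm behind it; z points along the fingers, y is the line along which they close (so a half turn about z gives the same grasp; the last joint's range is limited). The gripper opens to 85 mm and grips with 20 to 120 N. Pads are 22 mm wide; open, the fingers measure 114 mm over their backs; the gripper's body (76 mm by 85 mm) begins 54 mm behind the grasp point. The pads swing forward as they close: fully open they stand 13 mm farther back than shut.
Start: joints at [-1.234, 0.491, 1.559, -0, 1.092, -0.106], TCP at [0.268, -0.565, 0.205] pointing down, gripper open.
Joint ranges: [-3.1, 3.1], [-0.84, 2.19], [0.05, 2.79], [-1.13, 4.28], [0.06, 2.93], [-2.69, 2.69]. Speed limits (rad/s): [2.22, 2.22, 2.79, 3.14, 3.14, 3.14].

INTERFACE

Orientations are given as a unit quaternion [x, y, z, w].
In Python, from bench import bot gives the robot as it stands.
- The arm moves only by the tool drive_tool, never from a script. Its argument "series" is a list of rows, each an object of numbers: "gripper": the finger opening in mm, from 0 to 85.4; "x", "y", "z": the shift along the tool's x, y, z in mm; "spin": the turn about the tool's z in degrees. In form: [{"gripper": .., "x": .., "y": .., "z": .., "spin": ..}, ...]. A call has 1 to 12 rows; each row shifts and turns the commanded pose from where the row before left it, along the tool's axes as they then stand; what a row does not reach is not made up. A row lasts 1/12 s, in which the tool goes at most 41.7 mm and 7.16 degrees, less where a joint would pass 70% of its speed; a pose out of reach is approached as far as the arm can. A call is refused whole if a number of a shift passes 41.7 or a number of a turn 7.16, either way. A call with a gripper value outside its range is refused whole. The fingers move at their own pace and stop on an object; the grip force is fixed at half the most. Time passes only in rows, so rows that do not move let the fingers close. It gives the time, the measured TCP pose, the force, the opening and the grip force at its end, in the units of the state.
- bot.get_state(): the state, without advancing time (a new reading comes with each control period).
- bot.snapshot(name): name is "scene" or "top"; returns the picture (420x560x3 uint8, red, green, blue); there is no depth.
- bot.get_calibration(name): a dict with "mtx" (3x3 intrinsics, pixels), "rvec" (rotation vector, rad) and "tvec" (3), from world to camera coordinates, as OpenCV has them. Camera axes: x right, y down, z forward; pixel columns grow to the right and rows downward; lengths in m; the calibration is good to about 2 mm. A picture is of the moment at which its call begins. get_calibration takes no time and is no camera call.
- bot.job_done(): hands the job in; it is judged then, once.
Trained networks look in the newest picture that a camera, given by its name, has taken for a name from the list of things; names that differ only in an ending like _2 or _b are one class to them, and where a whole thing is asked for, a point or a joint stands for the part that bears it (a point fixed in the world has none). Each returns a list of dicts, best first, with "p" (0 to 1); they miss things now and then, are a little off and sometimes report something else, mostly with a low value. They report only what shows in the picture. A call takes as long as a camera call. They do not tell look-alikes from the thing itself.
- bot.masks_of(camera, name): "mask" (420x560 bool, what is visible of it) and "rect" ([left, top, width, height] in pixels, round what is visible of it).
- bot.landmark_of(camera, name): "point" ([row, column] in pixels: a listed point, or the origin of a listed thing).
The state is a dict: "time": time; "joint_pos": joint angles; "qd": joint speeds; "effort": joint torques, N m; "position": TCP position; "orientation": TCP orientation; "force": force on the tool from outside, world axes, zero at the start; "torque": the same for the moment, N m; "opening": opening from 0.0 (shut) to 1.0 (fully open); "finger_force": force on a finger pad.
Only numpy, scipy, OpenCV 4.12 (cv2) and the standard library are available. Lean on these libraries where they do the work, as an engineer would, in place of code of your own. Each camera call takes 0.05 s, during which the arm holds its last target. There are 200 camera calls.

## Working session

There is one attempt and no reset: what is moved stays moved. The work goes in short steps, Python scripts to look and compute and a tool call to move; the robot and the scene stay as the last step left them, time stands still between calls to the robot, and variables do not carry over. Pictures are saved under pics/ and viewed, at most 10 in all, crops included, and the job is handed in when it is done.

Besides the shell and the picture viewer there is one more tool, called as a command line: name --argument value ..., lists and objects as JSON in quotes. drive_tool: Moves the arm, as the interface text tells. Its arguments: {"type":"object","properties":{"series":{"type":"array","items":{"type":"object","properties":{"gripper":{"type":"number"},"x":{"type":"number"},"y":{"type":"number"},"z":{"type":"number"},"spin":{"type":"number"}}}}},"required":["series"]}

```bash
mkdir -p pics; ls; python3 - <<'E'
from bench import bot
import cv2,numpy as np
for n in("scene","top"):
    im=bot.snapshot(n); cv2.imwrite(f"pics/{n}0.png",im[:,:,::-1])
    c=bot.get_calibration(n); print(n,c)
    for t in("red_mid","holder","holder_well","fence","base_plate","rack","green_mid","blue_mid"):
        print(t,[(np.round(d["point"],1).tolist(),round(d["p"],2)) for d in bot.landmark_of(n,t)])
s=bot.get_state();print(s)
E
```

```text
pics
scene {'mtx': array([[438.52811676,   0.        , 276.543999  ],
       [  0.        , 438.52811676, 208.33374926],
       [  0.        ,   0.        ,   1.        ]]), 'rvec': array([ 0.70272783,  2.54677458, -1.23869474]), 'tvec': array([ 0.46481423, -0.12751977,  1.45962   ])}
red_mid [([260.4, 295.2], 0.5), ([178.9, 259.8], 0.41)]
holder [([170.9, 293.8], 0.96), ([197.8, 253.2], 0.95), ([156.1, 254.8], 0.74), ([230.6, 347.6], 0.6)]
holder_well [([212.4, 349.7], 0.98), ([145.2, 258.3], 0.9), ([186.7, 249.7], 0.81), ([151.6, 297.9], 0.64)]
fence [([204.1, 224.1], 0.76)]
base_plate [([200.8, 241.0], 0.62)]
rack [([262.2, 287.3], 0.61), ([179.9, 259.2], 0.25), ([258.4, 295.4], 0.21)]
green_mid [([236.5, 283.0], 0.4)]
blue_mid [([246.4, 292.7], 0.65)]
top {'mtx': array([[424.82414031,   0.        , 278.94201359],
       [  0.        , 424.82414031, 205.2085003 ],
       [  0.        ,   0.        ,   1.        ]]), 'rvec': array([ 2.17723167, -2.13745802,  0.11977019]), 'tvec': array([-0.0238537 ,  0.54360329,  1.0185764 ])}
red_mid [([181.3, 199.2], 0.48)]
holder [([270.0, 226.1
[... 439 characters left out ...]
9, 'joint_pos': array([-1.23357738e+00,  4.90887685e-01,  1.55893163e+00, -8.69898058e-06,
        1.09170021e+00, -1.05628999e-01]), 'qd': array([-4.69152273e-05,  8.70993234e-04,  1.65199237e-03, -2.35549847e-03,
        7.06236504e-04, -2.90790823e-03]), 'effort': array([-1.86566998e-03, -6.18262911e+01, -2.61848187e+01, -1.39668209e-04,
        3.42660142e-04,  2.06222973e-05]), 'position': array([ 0.26782433, -0.56471013,  0.20492369]), 'orientation': array([9.75585266e-01, 2.19621009e-01, 3.90652176e-07, 3.67667675e-05]), 'force': array([ 0.34322279, -0.70136253, -0.02628739]), 'torque': array([ 0.00530048, -0.02784174, -0.00395382]), 'finger_force': 0.0, 'opening': 0.9994037602797672}
```

View pics/top0.png

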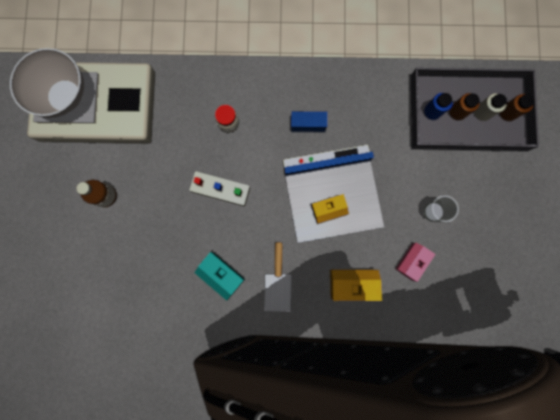

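View pics/scene0.png

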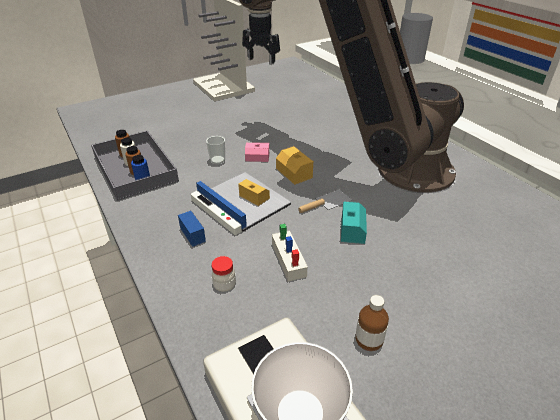

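Yellow/holder-like candidates in the top view (col,row):
- yellow on the plate at (330,208)
- larger yellow at (357,285)
- turquoise at (220,275)
- pink at (417,262)

The one on the base plate fits, because it is the smaller yellow one and sits short of the fence. Red is in the rack at (199,181) top and (295,258) scene. I'll fit silhouettes and make one confirming crop.

```bash
cat > h.py <<'E'
from bench import bot
import cv2,numpy as np
from scipy.optimize import minimize
CAL={n:bot.get_calibration(n) for n in("scene","top")}
def proj(n,P):
    c=CAL[n]; return cv2.projectPoints(np.float64(P).reshape(-1,3),c["rvec"],c["tvec"],c["mtx"],None)[0].reshape(-1,2)
def tri(uv):   # {cam:(col,row)}
    A=[];b=[]
    for n,p in uv.items():
        c=CAL[n];R=cv2.Rodrigues(c["rvec"])[0];K=c["mtx"];M=K@np.c_[R,c["tvec"]]
        for i in(0,1): r=p[i]*M[2]-M[i];A.append(r[:3]);b.append(-r[3])
    return np.linalg.lstsq(np.array(A),np.array(b),rcond=None)[0]
HOLD=np.array([(x,y,z) for y in(-.04,.04) for x,z in((-.033,0),(-.033,.029),(-.017,.045),(.017,.045),(.017,0))])
def cuv(z0=.030): return np.array([(sx*.00625,sy*.00625,z) for sx in(-1,1) for sy in(-1,1) for z in(z0,.045)]+[(sx*.0075,sy*.0075,z) for sx in(-1,1) for sy in(-1,1) for z in(.045,.07)])
def T(V,x,y,z,a): c,s=np.cos(a),np.sin(a); return V@np.array([[c,s,0],[-s,c,0],[0,0,1]])+[x,y,z]
HUE={"yellow":(12,32),"red":(172,4),"green":(50,80),"blue":(105,125)}
def seg(im,col,seed,rad,S=6):
    "upsampled mask window near seed; returns mask, offset"
    x0,y0=int(seed[0]-rad),int(seed[1]-rad)
    w=cv2.resize(im[y0:y0+2*rad,x0:x0+2*rad],None,fx=S,fy=S,interpolation=cv2.INTER_CUBIC)
    h=cv2.cvtColor(w,cv2.COLOR_RGB2HSV); lo,hi=HUE[col]; H=h[...,0]
    m=((H>=lo)&(H<=hi)) if lo<hi else ((H>=lo)|(H<=hi))
    m=(m&(h[...,1]>115)&(h[...,2]>40)).astype(np.uint8)
    n,l,st,ce=cv2.connectedComponentsWithStats(m); k=1+np.argmin([np.hypot(*(c-S*rad))-np.sqrt(s[4]) for c,s in zip(ce[1:],st[1:])])
    cs=cv2.findContours((l==k).astype(np.uint8),cv2.RETR_EXTERNAL,cv2.CHAIN_APPROX_NONE)[0]
    o=np.zeros_like(m);cv2.drawContours(o,cs,-1,1,-1); return o,(x0,y0),S
def render(n,P,m):
    o,(x0,y0),S=m; p=(proj(n,P)-[x0,y0]+.5)*S-.5
    r=np.zeros_like(o);h=cv2.convexHull(np.float32(p)); cv2.fillConvexPoly(r,np.int32(np.round(h*16)),1,shift=4); return r
def fit(V,ms,p0,free,step):
    p0=np.array(p0,float); step=np.array(step)
    def f(q):
        p=p0.copy();p[free]+=q*step; e=0
        for n,m in ms.items():
            r=render(n,T(V,*p),m); e+=np.sum(r!=m[0])/m[0].sum()
        return e
    b=None
    for s in(1,-1,.4):
        k=len(free);sim=np.vstack([np.zeros(k),s*np.eye(k)])+(0 if b is None else b.x)
        r=minimize(f,sim[0],method="Nelder-Mead",options=dict(initial_simplex=sim,xatol=.005,fatol=1e-5,maxiter=300))
        if b is None or r.fun<b.fun:b=r
    p=p0.copy();p[free]+=b.x*step; return p,b.fun
def snaps(tag=None):
    o={n:bot.snapshot(n) for n in("scene","top")}
    if tag:
        for n in o: cv2.imwrite(f"pics/{tag}_{n}.png",o[n][:,:,::-1])
    return o
E
python3 - <<'E'
from h import *
I=snaps()
seeds={"holder":dict(scene=(253,191),top=(330,208)),"red":dict(scene=(295,257),top=(199,181)),"green":dict(scene=(283,230),top=(238,191)),"blue":dict(scene=(289,243),top=(218,186))}
g=lambda P:np.round(P,4)
for k,s in seeds.items():
    ms={n:seg(I[n],"yellow" if k=="holder" else k,s[n],30 if k=="holder" else 11) for n in s}
    x=tri({n:tuple(np.argwhere(m[0]).mean(0)[::-1]/m[2]+np.array(m[1])) for n,m in ms.items()})
    V=HOLD if k=="holder" else cuv()
    if k=="holder": best=[fit(V,ms,[x[0],x[1],.010,a],[0,1,2,3],[.006,.006,.004,.1]) for a in(-.3,0,.3)]; 
    else: best=[fit(V,ms,[x[0],x[1],.006,-.1],[0,1,2],[.004]*3)]
    print(k,"tri",g(x),[(g(p),round(e,3)) for p,e in best])
    for n in ms:
        p,e=fit(V,{n:ms[n]},best[0][0],[0,1,3] if k=="holder" else [0,1],[.004,.004,.05][:3 if k=="holder" else 2]);print("  ",n,g(p),round(e,3),ms[n][0].sum())
for t in("fence","base_plate"):
    pass
for n,(x,y) in dict(top=(325,182)).items():
    w=cv2.resize(I[n][140:245,180:390],None,fx=3.8,fy=3.8,interpolation=cv2.INTER_CUBIC);cv2.imwrite("pics/crop.png",w[:,:,::-1])
E
```

```text
holder tri [ 0.5382 -0.1414  0.0236] [(array([ 0.5453, -0.1384,  0.0079,  0.3044]), np.float64(0.154)), (array([ 0.545 , -0.1368,  0.0085,  0.3119]), np.float64(0.154)), (array([ 0.5451, -0.1378,  0.0079,  0.3147]), np.float64(0.153))]
   scene [ 0.5453 -0.1384  0.0079  0.3044] 0.05 18576
   top [ 0.5461 -0.1378  0.0079  0.3557] 0.097 24514
red tri [0.5967 0.185  0.0543] [(array([ 0.597 ,  0.1841,  0.0036, -0.1   ]), np.float64(0.738))]
   scene [ 0.5971  0.1842  0.0036 -0.1   ] 0.24 3656
   top [ 0.597   0.1841  0.0036 -0.1   ] 0.496 1678
green tri [0.5719 0.0871 0.0541] [(array([ 0.5722,  0.0858,  0.0029, -0.1   ]), np.float64(1.371))]
   scene [ 0.5725  0.0862  0.0029 -0.1   ] 0.386 2791
   top [ 0.5722  0.0858  0.0029 -0.1   ] 0.982 1076
blue tri [0.5843 0.1362 0.0539] [(array([ 0.5847,  0.1344,  0.002 , -0.1   ]), np.float64(1.155))]
   scene [ 0.5841  0.1341  0.002  -0.1   ] 0.344 3049
   top [ 0.5846  0.1344  0.002  -0.1   ] 0.804 1282
```

View pics/crop.png

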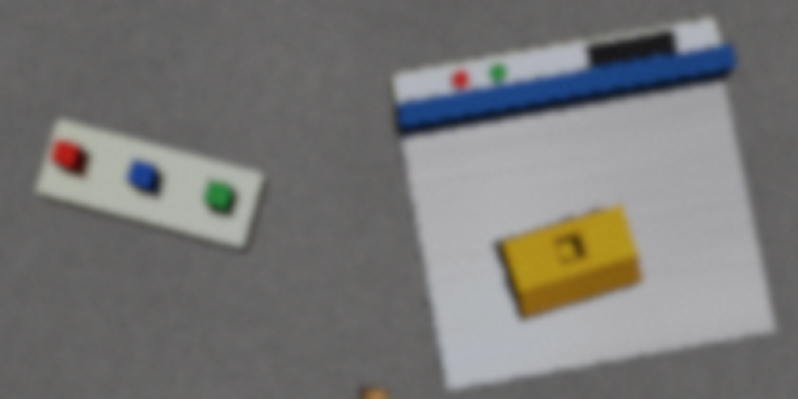

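The crop confirms it: red cuvette at the rack's left end (68,157 in the crop), small yellow block with its dark well at (570,248), on the plate below the blue fence. I'll loosen the segmentation and refit, including the fence.

```bash
sed -i 's/h\[...,1\]>115)&(h\[...,2\]>40)/h[...,1]>SAT)\&(h[...,2]>VAL)/; s/^HUE=/SAT,VAL=90,20\nHUE=/; s/"red":(172,4)/"red":(165,10)/; s/"green":(50,80)/"green":(40,90)/; s/"blue":(105,125)/"blue":(100,130)/; s/"yellow":(12,32)/"yellow":(8,35)/' h.py
cat >> h.py <<'E'
FEN=np.array([(x,y,z) for x in(0,.016) for y in(-.11,.11) for z in(0,.045)])
SEED={"fence":dict(scene=(221,205),top=(328,162)),"holder":dict(scene=(253,191),top=(330,208)),"red":dict(scene=(295,257),top=(199,181)),"green":dict(scene=(283,230),top=(238,191)),"blue":dict(scene=(289,243),top=(218,186))}
def measure(I,k,seed=None,a0=None,z=None):
    s=seed or SEED[k]; big={"holder":30,"fence":55}.get(k,12)
    ms={n:seg(I[n],{"holder":"yellow","fence":"blue"}.get(k,k),s[n],big) for n in s}
    V={"holder":HOLD,"fence":FEN}.get(k,cuv())
    x=tri({n:tuple((np.argwhere(m[0]).mean(0)[::-1]+.5)/m[2]-.5+np.array(m[1])) for n,m in ms.items()})
    p0=[x[0],x[1],.010 if big>12 else .006,a0 if a0 is not None else .2]
    if z is not None:p0[2]=z
    fr=[0,1,2,3] if big>12 else [0,1,2]; st=[.006,.006,.004,.1]
    p,e=fit(V,ms,p0,fr,st[:len(fr)]); print(k,np.round(p,4),round(e,3))
    for n in ms:
        q=p.copy();q[2]=p0[2];f2=[i for i in fr if i!=2]
        q,e=fit(V,{n:ms[n]},q,f2,[.004,.004,.05][:len(f2)]);print("  ",n,np.round(q,4),round(e,3))
    return p,ms,V
def overlay(I,res,path,wins):
    o=[]
    for n,(x,y,r) in wins.items():
        S=390//(2*r); w=cv2.resize(I[n][y-r:y+r,x-r:x+r],None,fx=S,fy=S,interpolation=cv2.INTER_CUBIC)
        for p,V in res:
            h=cv2.convexHull(np.float32((proj(n,T(V,*p))-[x-r,y-r]+.5)*S-.5)); cv2.polylines(w,[np.int32(h)],True,(255,0,255),1)
        o.append(w)
    cv2.imwrite(path,np.hstack(o)[:,:,::-1])
E
python3 - <<'E'
from h import *
I=snaps()
res=[]
for k,a in(("fence",.15),("holder",.2),("red",-.247),("green",-.247),("blue",-.247)):
    p,ms,V=measure(I,k,a0=a);res.append((p,V))
overlay(I,res,"pics/ov.png",dict(scene=(255,215,65),top=(285,185,65)))
overlay(I,res,"pics/ov.png",dict(top=(330,190,48),scene=(245,195,48)))
E
```

```text
fence [ 0.6454 -0.1346  0.0118  0.1946] 0.604
   scene [ 0.6435 -0.1349  0.01    0.18  ] 0.364
   top [ 0.6453 -0.1356  0.01    0.2111] 0.216
holder [ 0.5455 -0.1369  0.0087  0.3268] 0.087
   scene [ 0.546  -0.1353  0.01    0.3194] 0.03
   top [ 0.5454 -0.1369  0.01    0.3365] 0.059
red [ 0.5975  0.1851  0.0049 -0.247 ] 0.382
   scene [ 0.5986  0.1862  0.006  -0.247 ] 0.145
   top [ 0.597   0.1849  0.006  -0.247 ] 0.237
green [ 0.5725  0.0859  0.0026 -0.247 ] 0.851
   scene [ 0.574   0.0892  0.006  -0.247 ] 0.217
   top [ 0.5724  0.0856  0.006  -0.247 ] 0.647
blue [ 0.5851  0.1353  0.0033 -0.247 ] 0.758
   scene [ 0.5866  0.1378  0.006  -0.247 ] 0.225
   top [ 0.5848  0.135   0.006  -0.247 ] 0.541
```

View pics/ov.png

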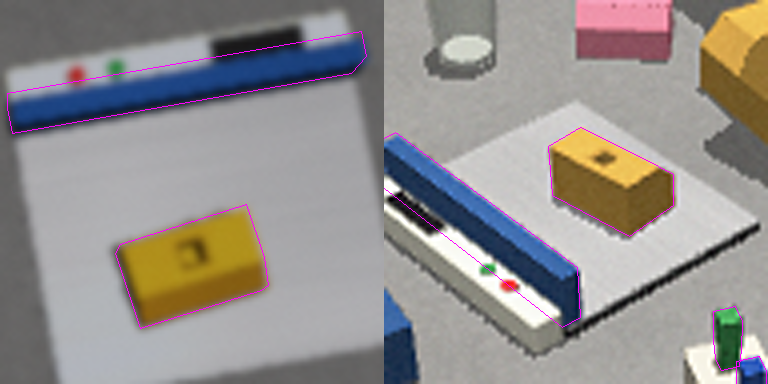

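```bash
cat >> h.py <<'E'
def plan(x,y,z,phi,at=None):
    "total tool shift in mm (after the spin) and spin in deg to reach a pose"
    s=bot.get_state(); q=s["orientation"]; p=s["position"]; f=2*np.arctan2(q[1],q[0])
    w=(phi-f+np.pi/2)%np.pi-np.pi/2; e=f+w; d=np.array([x,y,z])-p; c,sn=np.cos(e),np.sin(e)
    print("t",round(s["time"],2),"pos",np.round(p,4),"phi",round(f,4),"F",np.round(s["force"],1),"op",round(s["opening"],3),"ff",s["finger_force"])
    print("spin",round(-np.degrees(w),2),"tool xyz",np.round(1000*np.array([d[0]*c+d[1]*sn,d[0]*sn-d[1]*c,-d[2]]),1))
E
python3 -c "
from h import *
plan(.597,.185,.115,-.247+np.pi/2)"
```

```text
t 1.1 pos [ 0.2678 -0.5647  0.2049] phi 0.4428 F [-0.1  0.3  1. ] op 1.001 ff 0.0
spin -50.48 tool xyz [807.5 135.9  89.9]
```

drive_tool --series '[{"gripper":35,"spin":-6.3},{"gripper":35,"spin":-6.3},{"gripper":35,"spin":-6.3},{"gripper":35,"spin":-6.3},{"gripper":35,"spin":-6.3},{"gripper":35,"spin":-6.3},{"gripper":35,"spin":-6.3},{"gripper":35,"spin":-6.4}]'

```text
invalid input
```

drive_tool --series '[{"gripper":35,"x":0,"y":0,"z":0,"spin":-6.3},{"gripper":35,"x":0,"y":0,"z":0,"spin":-6.3},{"gripper":35,"x":0,"y":0,"z":0,"spin":-6.3},{"gripper":35,"x":0,"y":0,"z":0,"spin":-6.3},{"gripper":35,"x":0,"y":0,"z":0,"spin":-6.3},{"gripper":35,"x":0,"y":0,"z":0,"spin":-6.3},{"gripper":35,"x":0,"y":0,"z":0,"spin":-6.3},{"gripper":35,"x":0,"y":0,"z":0,"spin":-6.4}]'

```text
time: 1.77
position: [0.2678, -0.5648, 0.2049]
orientation: [0.787, 0.617, -0.0, 0.0]
force: [0.7, 0.3, 0.5]
opening: 0.41
finger_force: 0.0
```

drive_tool --series '[{"gripper":35,"x":20,"y":3,"z":0,"spin":0},{"gripper":35,"x":33,"y":6,"z":0,"spin":0},{"gripper":35,"x":33,"y":6,"z":0,"spin":0},{"gripper":35,"x":33,"y":6,"z":0,"spin":0},{"gripper":35,"x":33,"y":6,"z":0,"spin":0},{"gripper":35,"x":33,"y":6,"z":0,"spin":0},{"gripper":35,"x":33,"y":6,"z":0,"spin":0},{"gripper":35,"x":33,"y":6,"z":0,"spin":0},{"gripper":35,"x":33,"y":6,"z":0,"spin":0},{"gripper":35,"x":33,"y":6,"z":0,"spin":0},{"gripper":35,"x":33,"y":6,"z":0,"spin":0},{"gripper":35,"x":33,"y":6,"z":0,"spin":0}]'

```text
time: 2.77
position: [0.4287, -0.2086, 0.2051]
orientation: [0.789, 0.615, 0.0, 0.0]
force: [0.5, -0.4, 0.2]
opening: 0.41
finger_force: 0.0
```

drive_tool --series '[{"gripper":35,"x":33,"y":6,"z":0,"spin":0},{"gripper":35,"x":33,"y":6,"z":0,"spin":0},{"gripper":35,"x":33,"y":6,"z":0,"spin":0},{"gripper":35,"x":33,"y":6,"z":0,"spin":0},{"gripper":35,"x":33,"y":6,"z":0,"spin":0},{"gripper":35,"x":33,"y":6,"z":0,"spin":0},{"gripper":35,"x":33,"y":6,"z":0,"spin":0},{"gripper":35,"x":33,"y":6,"z":0,"spin":0},{"gripper":35,"x":33,"y":6,"z":5,"spin":0},{"gripper":35,"x":33,"y":6,"z":15,"spin":0},{"gripper":35,"x":33,"y":4,"z":25,"spin":0},{"gripper":35,"x":20,"y":2,"z":25,"spin":0}]'

```text
time: 3.77
position: [0.5869, 0.148, 0.1345]
orientation: [0.788, 0.615, 0.001, 0.001]
force: [0.0, 0.3, -0.8]
opening: 0.413
finger_force: 0.0
```

```bash
python3 -c "
from h import *
plan(.597,.185,.055,-.247+np.pi/2)
I=snaps();overlay(I,[],'pics/a.png',dict(top=(199,181,48),scene=(295,245,48)))"
```

```text
t 3.77 pos [0.5869 0.148  0.1345] phi 1.3254 F [ 0.   0.3 -0.8] op 0.413 ff 0.0
spin 0.09 tool xyz [38.3  0.7 79.5]
```

View pics/a.png

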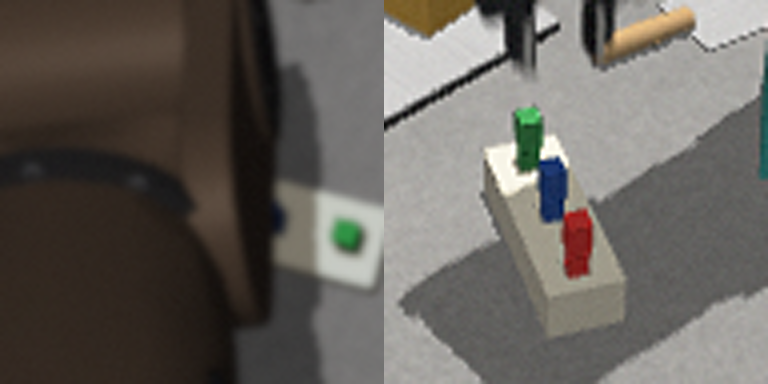

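The wrist hides the rack from the top camera. The scene view shows red at the rack's near end, (578,243) in the crop, with the fingers still short of it. I'm moving over it and descending.

drive_tool --series '[{"gripper":35,"x":20,"y":0,"z":0,"spin":0},{"gripper":35,"x":18.9,"y":0.9,"z":0,"spin":0},{"gripper":35,"x":0,"y":0,"z":0,"spin":0},{"gripper":35,"x":0,"y":0,"z":16,"spin":0},{"gripper":35,"x":0,"y":0,"z":16,"spin":0},{"gripper":35,"x":0,"y":0,"z":16,"spin":0},{"gripper":35,"x":0,"y":0,"z":16,"spin":0},{"gripper":35,"x":0,"y":0,"z":11,"spin":0},{"gripper":35,"x":0,"y":0,"z":4.5,"spin":0},{"gripper":35,"x":0,"y":0,"z":0,"spin":0}]'

```text
time: 4.7
position: [0.5959, 0.182, 0.055]
orientation: [0.789, 0.615, -0.001, -0.0]
force: [-0.7, 2.0, -0.4]
opening: 0.409
finger_force: 0.0
```

```bash
python3 -c "
from h import *
plan(.5975,.1855,.055,-.247+np.pi/2)
I={'scene':bot.snapshot('scene')};overlay(I,[],'pics/b.png',dict(scene=(295,245,30)))"
```

```text
t 4.7 pos [0.5959 0.182  0.055 ] phi 1.3238 F [-0.7  2.  -0.4] op 0.409 ff 0.0
spin -0.0 tool xyz [ 3.8  0.7 -0. ]
```

View pics/b.png

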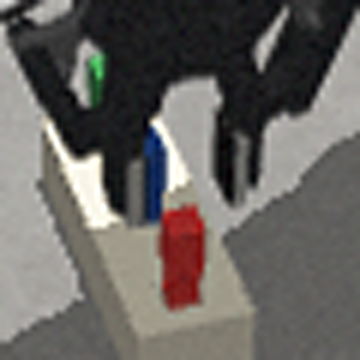

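```bash
python3 -c "
from h import *
w=lambda P:print(np.round((proj('scene',P)-[265,215]+.5)*6))
s=bot.get_state();p=s['position'];f=1.3238
yy=np.array([np.sin(f),-np.cos(f),0]);xx=np.array([np.cos(f),np.sin(f),0])
for sg in(-1,1):
  for dx in(-.011,.011): w(p+sg*.0175*yy+dx*xx+[0,0,-.008])
print();w(T(cuv(),.5975,.1855,.006,-.247)); w([.585,.135,.076])
print(s['force'],s['joint_pos'])
"
```

```text
[[213. 238.]]
[[230. 275.]]
[[132. 256.]]
[[148. 293.]]

[[192. 278.]
 [192. 252.]
 [201. 299.]
 [202. 273.]
 [163. 284.]
 [163. 258.]
 [172. 305.]
 [173. 279.]
 [194. 249.]
 [196. 204.]
 [206. 274.]
 [208. 229.]
 [159. 257.]
 [160. 212.]
 [171. 282.]
 [172. 237.]]
[[144. 137.]]
[-0.04925709 -0.82144808  0.94262872] [ 1.90800970e-01  6.62580403e-01  1.69715610e+00 -2.02846328e-04
  7.81800736e-01  4.37886752e-01]
```

```bash
python3 -c "
from h import *
def tips(p,f,h):
  p=np.array(p);yy=np.array([np.sin(f),-np.cos(f),0]);xx=np.array([np.cos(f),np.sin(f),0])
  return np.array([p+sg*h*yy+dx*xx+[0,0,-.008] for sg in(-1,1) for dx in(-.011,.011)])
print(np.round(proj('scene',tips([.2678,-.5647,.2049-0],.4428,.0425))))
print(np.round((proj('scene',tips([.5869,.148,.1345],1.3254,.0175))-[247,197]+.5)*4+[384,0]))
im=bot.snapshot('scene')
cv2.imwrite('pics/c.png',np.hstack([cv2.resize(cv2.imread('pics/scene0.png')[0:100,210:310],(390,390)),cv2.resize(im[190:290,240:340],(390,390))[:,:,::-1]]))
print(bot.get_state()['position'])
"
```

```text
[[273.  75.]
 [269.  77.]
 [254.  71.]
 [251.  72.]]
[[583.  97.]
 [595. 120.]
 [528. 108.]
 [539. 131.]]
[0.59648967 0.18240708 0.05615698]
```

View pics/c.png

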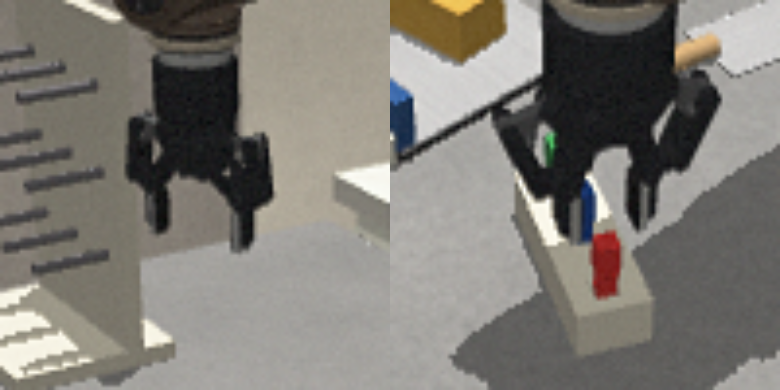

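The fingers appear straddling red's line but rather high in the picture. I'll centre on it and close, since the opening reading will show whether the cap is between the pads.

drive_tool --series '[{"gripper":35,"x":3,"y":0.3,"z":0,"spin":0},{"gripper":30,"x":0,"y":0,"z":0,"spin":0},{"gripper":25,"x":0,"y":0,"z":0,"spin":0},{"gripper":20,"x":0,"y":0,"z":0,"spin":0},{"gripper":10,"x":0,"y":0,"z":0,"spin":0},{"gripper":10,"x":0,"y":0,"z":0,"spin":0},{"gripper":10,"x":0,"y":0,"z":0,"spin":0}]'

```text
time: 5.38
position: [0.5971, 0.1855, 0.0554]
orientation: [0.789, 0.615, -0.0, 0.0]
force: [0.3, 0.0, 0.3]
opening: 0.116
finger_force: 0.0
```

```bash
python3 -c "
from h import *
plan(.5975,.1855,.055,-.247+np.pi/2)
im=bot.snapshot('scene')
cv2.imwrite('pics/d.png',cv2.resize(im[190:290,240:340],(400,400),interpolation=cv2.INTER_CUBIC)[:,:,::-1])
"
```

```text
t 5.38 pos [0.5971 0.1855 0.0554] phi 1.3243 F [0.3 0.  0.3] op 0.116 ff 0.0
spin 0.03 tool xyz [0.1 0.4 0.4]
```

View pics/d.png

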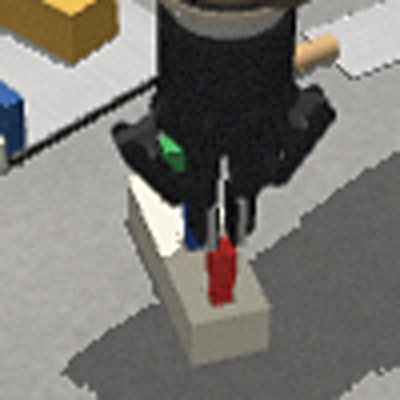

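```bash
python3 -c "
from h import *
f=1.3243;p=np.array([.5971,.1855,.0554]);yy=np.array([np.sin(f),-np.cos(f),0]);xx=np.array([np.cos(f),np.sin(f),0])
for nm,o in (('nominal',0*xx),('z+28',np.array([0,0,.028])),('x-21',-.021*xx)):
  for dz in(-.008,.012):
    print(nm,dz,*[np.round((proj('scene',p+o+sg*h*yy+dx*xx+[0,0,dz])[0]-[240,190]+.5)*4).tolist() for sg,h in((1,.0195),(1,.005),(-1,.005),(-1,.0195)) for dx in(.011,-.011)])
for s in('scene','top'):
  c=CAL[s];R=cv2.Rodrigues(c['rvec'])[0];print(s,'cam at',-R.T@c['tvec'],'fwd',R[2])
for t in('red_mid','red','rack'):
  print(t,[(np.round(d['point'][::-1],1).tolist(),round(d['p'],2)) for d in bot.landmark_of('scene',t)])
print(proj('scene',[.5975,.1855,.041]),proj('scene',T(np.array([[0,0,0],[0,.05,0],[0,-.05,0]]),.585,.135,0,-.247)))
im=bot.snapshot('scene')
cv2.imwrite('pics/e.png',cv2.resize(im[230:275,275:320],(765,765),interpolation=cv2.INTER_CUBIC)[:600,:,::-1])
"
```

```text
nominal -0.008 [197.0, 300.0] [186.0, 275.0] [220.0, 295.0] [209.0, 270.0] [236.0, 291.0] [224.0, 267.0] [258.0, 286.0] [247.0, 262.0]
nominal 0.012 [197.0, 276.0] [186.0, 252.0] [221.0, 271.0] [209.0, 247.0] [237.0, 268.0] [225.0, 243.0] [259.0, 263.0] [247.0, 239.0]
z+28 -0.008 [198.0, 267.0] [186.0, 242.0] [221.0, 262.0] [209.0, 237.0] [237.0, 258.0] [225.0, 234.0] [260.0, 253.0] [248.0, 229.0]
z+28 0.012 [198.0, 242.0] [187.0, 218.0] [221.0, 237.0] [210.0, 213.0] [238.0, 234.0] [226.0, 209.0] [261.0, 229.0] [249.0, 205.0]
x-21 -0.008 [187.0, 276.0] [176.0, 252.0] [209.0, 271.0] [198.0, 248.0] [225.0, 268.0] [214.0, 244.0] [247.0, 263.0] [236.0, 240.0]
x-21 0.012 [187.0, 253.0] [176.0, 229.0] [210.0, 248.0] [199.0, 224.0] [225.0, 244.0] [214.0, 221.0] [248.0, 240.0] [236.0, 216.0]
scene cam at [1.01823905 0.82096566 0.80747058] fwd [-0.39552539 -0.67838473 -0.61915573]
top cam at [ 0.42054085 -0.02220768  1.07527839] fwd [ 0.11746814  0.00797584 -0.99304462]
red_mid [([295.5, 259.6], 0.4)]
red [([296.5, 270.1], 0.44)]
rack []
[[294.86264646 261.63597644]] [[288.18014976 259.16328473]
 [294.23553329 272.71856414]
 [282.51380438 246.47888671]]
```

View pics/e.png

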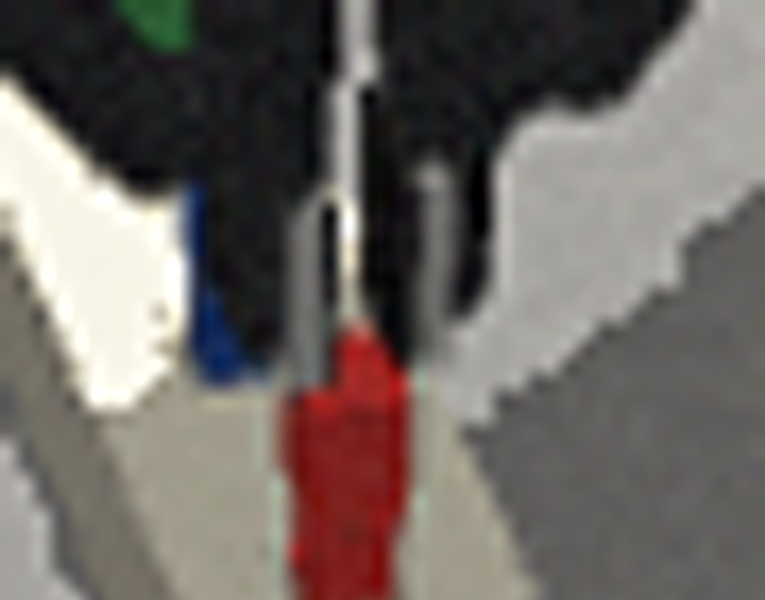

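The left pad tip covers the corner of the red cap top at (300,390) in the crop, so the closed fingertips are about 7 mm above the cuvette. The fingertips are therefore about 36 mm higher than the reported TCP implies, while sideways they agree. I'm reopening and going 34 mm lower.

drive_tool --series '[{"gripper":35,"x":0,"y":0,"z":0,"spin":0},{"gripper":35,"x":0,"y":0,"z":0,"spin":0},{"gripper":35,"x":0,"y":0,"z":0,"spin":0},{"gripper":35,"x":0,"y":0,"z":0,"spin":0},{"gripper":35,"x":0,"y":0,"z":8,"spin":0},{"gripper":35,"x":0,"y":0,"z":8,"spin":0},{"gripper":35,"x":0,"y":0,"z":6,"spin":0},{"gripper":35,"x":0,"y":0,"z":6,"spin":0},{"gripper":35,"x":0,"y":0,"z":4,"spin":0},{"gripper":35,"x":0,"y":0,"z":2,"spin":0}]'

```text
time: 6.47
position: [0.5968, 0.1854, 0.0204]
orientation: [0.789, 0.615, -0.001, -0.0]
force: [-1.0, 0.3, 0.0]
opening: 0.412
finger_force: 0.0
```

drive_tool --series '[{"gripper":30,"x":0,"y":0,"z":0,"spin":0},{"gripper":25,"x":0,"y":0,"z":0,"spin":0},{"gripper":20,"x":0,"y":0,"z":0,"spin":0},{"gripper":10,"x":0,"y":0,"z":0,"spin":0},{"gripper":10,"x":0,"y":0,"z":0,"spin":0},{"gripper":10,"x":0,"y":0,"z":0,"spin":0},{"gripper":10,"x":0,"y":0,"z":0,"spin":0}]'

```text
time: 7.05
position: [0.5974, 0.1855, 0.0218]
orientation: [0.789, 0.615, 0.0, 0.0]
force: [0.0, 0.3, 4.4]
opening: 0.159
finger_force: 58.7
```

Gripped at 58.7 N. I'm lifting straight up.

drive_tool --series '[{"gripper":10,"x":0,"y":0,"z":-3,"spin":0},{"gripper":10,"x":0,"y":0,"z":-8,"spin":0},{"gripper":10,"x":0,"y":0,"z":-12,"spin":0},{"gripper":10,"x":0,"y":0,"z":-12,"spin":0},{"gripper":10,"x":0,"y":0,"z":-15,"spin":0},{"gripper":10,"x":0,"y":0,"z":-15,"spin":0},{"gripper":10,"x":0,"y":0,"z":-15,"spin":0},{"gripper":10,"x":0,"y":0,"z":-10,"spin":0},{"gripper":10,"x":0,"y":0,"z":0,"spin":0},{"gripper":10,"x":0,"y":0,"z":0,"spin":0}]'

```text
time: 7.88
position: [0.5972, 0.1855, 0.1121]
orientation: [0.789, 0.615, 0.001, 0.0]
force: [-0.4, 0.1, -0.5]
opening: 0.162
finger_force: 58.5
```

```bash
python3 -c "
from h import *
s=bot.get_state();p=s['position'];print(p,s['opening'],s['finger_force'],s['force'])
im=bot.snapshot('scene');dz=p[2]-.0212
c=proj('scene',[.5975,.1855,.006+dz+.02])[0];print('expect',c,'foot',proj('scene',[.5975,.1855,.006+dz])[0])
m=seg(im,'red',c,25);a=np.argwhere(m[0]);print('px',a.min(0)/6+m[1][::-1],a.max(0)/6+m[1][::-1],m[0].sum()/36)
for zt in(.03,.036,.042,.046):
  V=T(cuv(0)[[0,2,4,6]],0,0,0,0);V=np.vstack([V,V+[0,0,zt]])
  q,e=fit(V,{'scene':m},[.5975,.1855,.006+dz,-.247],[0,1],[.004,.004]);print(zt,np.round(q,4),round(e,3))
plan(.5455,-.1365,.11,.327+np.pi/2)
"
```

```text
[0.59723513 0.18549654 0.11208268] 0.1624841169006032 58.4566068649292 [-0.4454467   0.09644015 -0.52698384]
expect [295.43196959 238.58875968] foot [295.27691171 244.86577938]
px [220.16666667 292.16666667] [247.16666667 300.33333333] 159.13888888888889
0.03 [ 0.5968  0.1835  0.0969 -0.247 ] 0.528
0.036 [ 0.5966  0.1833  0.0969 -0.247 ] 0.492
0.042 [ 0.5964  0.1829  0.0969 -0.247 ] 0.454
0.046 [ 0.5966  0.1833  0.0969 -0.247 ] 0.422
t 7.93 pos [0.5969 0.1854 0.1113] phi 1.3242 F [ 0.6 -0.  -1.2] op 0.16 ff 58.455850481987
spin -32.87 tool xyz [-288.3 -152.1    1.3]
```

drive_tool --series '[{"gripper":10,"x":0,"y":0,"z":0,"spin":-6.5},{"gripper":10,"x":0,"y":0,"z":0,"spin":-6.6},{"gripper":10,"x":0,"y":0,"z":0,"spin":-6.6},{"gripper":10,"x":0,"y":0,"z":0,"spin":-6.6},{"gripper":10,"x":0,"y":0,"z":0,"spin":-6.6}]'

```text
time: 8.35
position: [0.5966, 0.1854, 0.1102]
orientation: [0.58, 0.815, -0.001, -0.001]
force: [0.4, -0.1, -0.7]
opening: 0.164
finger_force: 58.4
```

drive_tool --series '[{"gripper":10,"x":-15,"y":-8,"z":0,"spin":0},{"gripper":10,"x":-27,"y":-14.2,"z":0,"spin":0},{"gripper":10,"x":-27,"y":-14.2,"z":0,"spin":0},{"gripper":10,"x":-27,"y":-14.2,"z":0,"spin":0},{"gripper":10,"x":-27,"y":-14.2,"z":0,"spin":0},{"gripper":10,"x":-27,"y":-14.2,"z":0,"spin":0},{"gripper":10,"x":-27,"y":-14.2,"z":0,"spin":0},{"gripper":10,"x":-27,"y":-14.2,"z":0,"spin":0},{"gripper":10,"x":-27,"y":-14.2,"z":0,"spin":0},{"gripper":10,"x":-27,"y":-14.2,"z":0,"spin":0},{"gripper":10,"x":-27,"y":-14.2,"z":0,"spin":0},{"gripper":10,"x":-5,"y":-2.5,"z":0,"spin":0}]'

```text
time: 9.35
position: [0.5451, -0.1417, 0.1105]
orientation: [0.583, 0.812, -0.0, -0.0]
force: [0.7, -0.4, -0.9]
opening: 0.164
finger_force: 58.5
```

drive_tool --series '[{"gripper":10,"x":0,"y":0,"z":10,"spin":0},{"gripper":10,"x":0,"y":0,"z":10,"spin":0},{"gripper":10,"x":0,"y":0,"z":5,"spin":0},{"gripper":10,"x":0,"y":0,"z":0,"spin":0}]'

```text
time: 9.68
position: [0.5453, -0.1366, 0.0844]
orientation: [0.582, 0.813, -0.0, -0.002]
force: [0.9, -0.0, -0.5]
opening: 0.168
finger_force: 58.5
```

```bash
python3 -c "
from h import *
plan(.5455,-.1365,.085,.327+np.pi/2)
s=bot.get_state();p=s['position'];zf=p[2]-.0212+.006;print('foot z',zf)
I=snaps('f')
for n in I:
  c=proj(n,[p[0],p[1],zf+.03])[0];
  try:
    m=seg(I[n],'red',c,22);a=np.argwhere(m[0]);print(n,'px rows/cols',a.min(0)/6+m[1][::-1],a.max(0)/6+m[1][::-1],'exp',c,m[0].sum()/36)
    V=cuv(0);h=proj(n,T(V,p[0],p[1],zf,.327));print('model',h.min(0),h.max(0))
    q,e=fit(V,{n:m},[p[0],p[1],zf,.327],[0,1],[.004,.004]);print(np.round(q,4),round(e,3))
  except Exception as ex: print(n,ex)
m=seg(I['scene'],'yellow',SEED['holder']['scene'],30)
q,e=fit(HOLD,{'scene':m},[.5455,-.1365,.01,.327],[0,1,3],[.004,.004,.05]);print('holder scene',np.round(q,4),e)
overlay(I,[],'pics/f.png',dict(scene=(253,185,30),top=(330,208,30)))
"
```

```text
t 9.68 pos [ 0.5453 -0.1366  0.0844] phi 1.8998 F [ 0.9 -0.  -0.5] op 0.168 ff 58.48852515220642
spin 0.11 tool xyz [ 0.1  0.2 -0.6]
foot z 0.06917950721264537
scene px rows/cols [160.         248.16666667] [183.66666667 254.33333333] exp [250.79101307 173.01726155] 94.66666666666667
model [246.44140786 159.33369503] [254.24086824 183.22258545]
[ 0.5461 -0.1358  0.0692  0.327 ] 0.67
top px rows/cols [202.33333333 335.        ] [202.5        335.16666667] exp [331.84777712 202.15316097] 0.08333333333333333
model [327.04677011 195.70196836] [338.25328308 206.99583024]
[ 0.4803 -0.0824  0.0692  0.327 ] 1.0
holder scene [ 0.546  -0.135   0.01    0.3104] 0.04348516949152542
```

drive_tool --series '[{"gripper":10,"x":0,"y":0,"z":6,"spin":0},{"gripper":10,"x":0,"y":0,"z":4,"spin":0},{"gripper":10,"x":0,"y":0,"z":3,"spin":0},{"gripper":10,"x":0,"y":0,"z":2,"spin":0},{"gripper":10,"x":0,"y":0,"z":2,"spin":0},{"gripper":10,"x":0,"y":0,"z":1,"spin":0},{"gripper":10,"x":0,"y":0,"z":0,"spin":0}]'

```text
time: 10.37
position: [0.5464, -0.1382, 0.0702]
orientation: [0.582, 0.813, 0.0, 0.001]
force: [-5.3, 2.4, 22.1]
opening: 0.16
finger_force: 61.5
```

```bash
python3 -c "
from h import *
plan(.5458,-.1362,.038,.327+np.pi/2)
s=bot.get_state();p=s['position'];zf=p[2]-.0212+.006
im=bot.snapshot('scene')
c=proj('scene',[p[0],p[1],zf+.03])[0];m=seg(im,'red',c,22)
r=render('scene',T(cuv(0),p[0],p[1],zf,.327),m)
for y in range(0,264,12):
  if m[0][y].any() or r[y].any():
    f=lambda v:(np.round(np.array([v.min(),v.max()])/6+m[1][0],1) if len(v) else None);print(round(y/6+m[1][1],1),f(np.flatnonzero(m[0][y])),f(np.flatnonzero(r[y])))
m=seg(im,'yellow',SEED['holder']['scene'],30)
q,e=fit(HOLD,{'scene':m},[.5455,-.1365,.01,.327],[0,1,3],[.004,.004,.05]);print('holder scene',np.round(q,4),e)
"
```

```text
t 10.37 pos [ 0.5464 -0.1382  0.0702] phi 1.8984 F [-5.3  2.4 22.1] op 0.16 ff 61.54786705970764
spin 0.03 tool xyz [ 2.1  0.1 32.2]
164.0 [251.  251.5] [249.7 250.7]
166.0 [250.7 253.7] [246.5 254. ]
168.0 [250.8 254. ] [246.7 254. ]
170.0 [250.8 254. ] [246.8 254.2]
172.0 [251.  254.2] [246.8 254.2]
174.0 [251.  253.2] [247.  254.3]
176.0 [250.7 253.2] [247.3 254.3]
178.0 [247.8 253.2] [247.5 254.3]
180.0 [247.8 253.2] [247.7 254.3]
182.0 [248.  253.7] [247.8 254.3]
184.0 [248.  253.7] [248.2 254.3]
186.0 [248.7 253.3] [248.5 253.5]
holder scene [ 0.5459 -0.1352  0.01    0.3099] 0.08776581054957194
```

drive_tool --series '[{"gripper":10,"x":0,"y":0,"z":-3,"spin":0},{"gripper":10,"x":2,"y":-0.5,"z":0,"spin":0},{"gripper":10,"x":0,"y":0,"z":0,"spin":0},{"gripper":10,"x":0,"y":0,"z":2,"spin":0},{"gripper":10,"x":0,"y":0,"z":1,"spin":0},{"gripper":10,"x":0,"y":0,"z":1,"spin":0},{"gripper":10,"x":0,"y":0,"z":0,"spin":0}]'

```text
time: 11.0
position: [0.5447, -0.1363, 0.0668]
orientation: [0.582, 0.813, -0.0, -0.0]
force: [-1.0, 0.1, 0.0]
opening: 0.162
finger_force: 58.6
```

Force is back to zero and it sits lower, so it's entering the well. Continuing down.

drive_tool --series '[{"gripper":10,"x":0,"y":0,"z":3,"spin":0},{"gripper":10,"x":0,"y":0,"z":3,"spin":0},{"gripper":10,"x":0,"y":0,"z":3,"spin":0},{"gripper":10,"x":0,"y":0,"z":3,"spin":0},{"gripper":10,"x":0,"y":0,"z":0,"spin":0}]'

```text
time: 11.42
position: [0.5447, -0.1365, 0.0547]
orientation: [0.582, 0.813, -0.0, -0.0]
force: [-0.3, 0.4, -0.1]
opening: 0.159
finger_force: 58.6
```

drive_tool --series '[{"gripper":10,"x":0,"y":0,"z":4,"spin":0},{"gripper":10,"x":0,"y":0,"z":4,"spin":0},{"gripper":10,"x":0,"y":0,"z":3,"spin":0},{"gripper":10,"x":0,"y":0,"z":2,"spin":0},{"gripper":10,"x":0,"y":0,"z":1,"spin":0},{"gripper":10,"x":0,"y":0,"z":0,"spin":0}]'

```text
time: 11.92
position: [0.5449, -0.1365, 0.0411]
orientation: [0.582, 0.813, -0.0, -0.0]
force: [0.4, 0.1, -0.7]
opening: 0.164
finger_force: 58.6
```

drive_tool --series '[{"gripper":10,"x":0,"y":0,"z":1,"spin":0},{"gripper":10,"x":0,"y":0,"z":1,"spin":0},{"gripper":10,"x":0,"y":0,"z":1,"spin":0},{"gripper":10,"x":0,"y":0,"z":0.5,"spin":0},{"gripper":10,"x":0,"y":0,"z":0,"spin":0}]'

```text
time: 12.33
position: [0.5451, -0.1365, 0.0387]
orientation: [0.582, 0.813, 0.0, 0.0]
force: [-2.3, 1.0, 8.9]
opening: 0.165
finger_force: 59.9
```

It's on the well floor at the expected height (z≈0.038, 9 N). Releasing and backing off.

drive_tool --series '[{"gripper":20,"x":0,"y":0,"z":0,"spin":0},{"gripper":35,"x":0,"y":0,"z":0,"spin":0},{"gripper":40,"x":0,"y":0,"z":0,"spin":0},{"gripper":40,"x":0,"y":0,"z":0,"spin":0},{"gripper":40,"x":0,"y":0,"z":-5,"spin":0},{"gripper":40,"x":0,"y":0,"z":-15,"spin":0},{"gripper":40,"x":0,"y":0,"z":-20,"spin":0},{"gripper":40,"x":0,"y":0,"z":-20,"spin":0},{"gripper":40,"x":0,"y":0,"z":-20,"spin":0},{"gripper":40,"x":0,"y":0,"z":-10,"spin":0}]'

```text
time: 13.17
position: [0.5456, -0.1366, 0.1303]
orientation: [0.582, 0.813, 0.0, 0.001]
force: [-0.2, -0.5, 0.3]
opening: 0.469
finger_force: 0.0
```

```bash
python3 -c "
from h import *
I=snaps('g')
m=seg(I['scene'],'yellow',SEED['holder']['scene'],30)
q,e=fit(HOLD,{'scene':m},[.5455,-.1365,.01,.327],[0,1,3],[.004,.004,.05]);print('holder scene',np.round(q,4),e)
c=proj('scene',[.546,-.136,.075])[0];m=seg(I['scene'],'red',c,16);a=np.argwhere(m[0]);print('red',a.min(0)/6+m[1][::-1],a.max(0)/6+m[1][::-1])
h=proj('scene',T(cuv(.032),q[0],q[1],.023,.32));print('model',h.min(0),h.max(0))
q,e=fit(cuv(.032),{'scene':m},[.5455,-.1365,.023,.327],[0,1],[.004,.004]);print('red scene',np.round(q,4),e)
for k in ('holder_back','fence','base_plate'):
  print(k,[(np.round(d['point'][::-1],1).tolist(),round(d['p'],2)) for d in bot.landmark_of('scene',k)][:2])
plan(.49,-.15,.12,.19)
"
```

```text
holder scene [ 0.5464 -0.1359  0.01    0.3037] 0.09732142857142857
red [173.83333333 247.66666667] [188.33333333 254.66666667]
model [247.05586621 172.99727823] [254.67380848 187.39534296]
red scene [ 0.5474 -0.1351  0.023   0.327 ] 0.1288282290279627
holder_back [([344.0, 229.7], 0.97), ([256.1, 155.1], 0.83)]
fence [([224.9, 206.2], 0.77)]
base_plate [([241.8, 203.6], 0.69)]
t 13.42 pos [ 0.5444 -0.1363  0.1269] phi 1.8984 F [0.1 0.3 0. ] op 0.469 ff 0.0
spin -82.12 tool xyz [56.1 -3.2  6.9]
```

The cuvette is fully down and free. Now I'll turn the fingers to the fence's heading and go behind the block.

drive_tool --series '[{"gripper":40,"x":0,"y":0,"z":0,"spin":7},{"gripper":40,"x":0,"y":0,"z":0,"spin":7},{"gripper":40,"x":0,"y":0,"z":0,"spin":7},{"gripper":40,"x":0,"y":0,"z":0,"spin":7},{"gripper":40,"x":0,"y":0,"z":0,"spin":7},{"gripper":40,"x":0,"y":0,"z":0,"spin":7},{"gripper":40,"x":0,"y":0,"z":0,"spin":7},{"gripper":40,"x":0,"y":0,"z":0,"spin":7},{"gripper":40,"x":0,"y":0,"z":0,"spin":7},{"gripper":40,"x":0,"y":0,"z":0,"spin":7},{"gripper":40,"x":0,"y":0,"z":0,"spin":7},{"gripper":40,"x":0,"y":0,"z":0,"spin":7}]'

```text
time: 14.42
position: [0.5444, -0.1363, 0.1264]
orientation: [0.977, 0.212, -0.001, -0.001]
force: [-0.9, -0.1, 0.5]
opening: 0.471
finger_force: 0.0
```

drive_tool --series '[{"gripper":40,"x":0,"y":0,"z":0,"spin":7},{"gripper":40,"x":0,"y":0,"z":0,"spin":6.9},{"gripper":40,"x":-20,"y":0.5,"z":0,"spin":0},{"gripper":40,"x":-25,"y":1,"z":0,"spin":0},{"gripper":40,"x":-22,"y":0.5,"z":0,"spin":0},{"gripper":40,"x":0,"y":0,"z":0,"spin":0}]'

```text
time: 14.92
position: [0.4758, -0.1508, 0.1266]
orientation: [0.996, 0.094, -0.002, -0.001]
force: [-0.3, -0.5, -0.3]
opening: 0.464
finger_force: 0.0
```

```bash
python3 -c "
from h import *
plan(.479,-.151,-.008,.19)
# fence front edge yaw from the first top picture: blue->plate lower boundary
im=cv2.imread('pics/top0.png');h=cv2.cvtColor(cv2.resize(im,None,fx=4,fy=4,interpolation=cv2.INTER_CUBIC),cv2.COLOR_BGR2HSV)
m=((h[...,0]>100)&(h[...,0]<130)&(h[...,1]>90))
P=[]
for c in range(295*4,365*4,4):
  r=np.flatnonzero(m[145*4:180*4,c]);P.append((c/4,145+r.max()/4))
P=np.float64(P);k=CAL['top'];R=cv2.Rodrigues(k['rvec'])[0];C=-R.T@k['tvec']
d=(np.c_[P,np.ones(len(P))]@np.linalg.inv(k['mtx']).T)@R
for z in(.010,.055):
  W=C+d*((z-C[2])/d[:,2])[:,None];s,o=np.polyfit(W[:,1],W[:,0],1);print(z,'yaw',-np.arctan(s),'x at y=-.135',s*-.135+o,np.std(W[:,0]-s*W[:,1]-o))
"
```

```text
t 14.92 pos [ 0.4758 -0.1508  0.1266] phi 0.1888 F [-0.3 -0.5 -0.3] op 0.464 ff 0.0
spin -0.07 tool xyz [  3.1   0.8 134.6]
0.01 yaw 0.196067901514184 x at y=-.135 0.6458431587906445 0.00022126937809624782
0.055 yaw 0.19606790151418282 x at y=-.135 0.6372721790393301 0.0002119224110590956
```

drive_tool --series '[{"gripper":40,"x":0,"y":0,"z":20,"spin":-0.4},{"gripper":40,"x":0,"y":0,"z":25,"spin":0},{"gripper":40,"x":0,"y":0,"z":25,"spin":0},{"gripper":40,"x":0,"y":0,"z":20,"spin":0},{"gripper":40,"x":0,"y":0,"z":15,"spin":0},{"gripper":40,"x":0,"y":0,"z":10,"spin":0},{"gripper":40,"x":0,"y":0,"z":3,"spin":0},{"gripper":40,"x":0,"y":0,"z":0,"spin":0}]'

```text
time: 15.58
position: [0.4793, -0.1509, 0.009]
orientation: [0.995, 0.098, -0.001, -0.0]
force: [0.1, -0.4, 0.1]
opening: 0.469
finger_force: 0.0
```

drive_tool --series '[{"gripper":40,"x":0,"y":0,"z":3,"spin":0},{"gripper":40,"x":0,"y":0,"z":3,"spin":0},{"gripper":40,"x":0,"y":0,"z":3,"spin":0},{"gripper":40,"x":0,"y":0,"z":3,"spin":0},{"gripper":40,"x":0,"y":0,"z":0,"spin":0}]'

```text
time: 16.0
position: [0.4795, -0.151, -0.0023]
orientation: [0.995, 0.098, -0.0, 0.0]
force: [-1.0, 0.1, -0.1]
opening: 0.47
finger_force: 0.0
```

drive_tool --series '[{"gripper":40,"x":0,"y":0,"z":3,"spin":0},{"gripper":40,"x":0,"y":0,"z":3,"spin":0},{"gripper":40,"x":0,"y":0,"z":2,"spin":0},{"gripper":40,"x":0,"y":0,"z":2,"spin":0},{"gripper":40,"x":0,"y":0,"z":0,"spin":0}]'

```text
time: 16.42
position: [0.4794, -0.151, -0.0125]
orientation: [0.995, 0.098, -0.0, -0.0]
force: [0.2, 0.5, 0.3]
opening: 0.466
finger_force: 0.0
```

```bash
python3 -c "
from h import *
plan(.53,-.14,-.01,.196)
I=snaps('k');overlay(I,[],'pics/k.png',dict(scene=(258,175,32),top=(330,205,32)))"
```

```text
t 16.42 pos [ 0.4794 -0.151  -0.0125] phi 0.1968 F [0.2 0.5 0.3] op 0.466 ff 0.0
spin 0.04 tool xyz [51.8 -0.9 -2.5]
```

View pics/k.png

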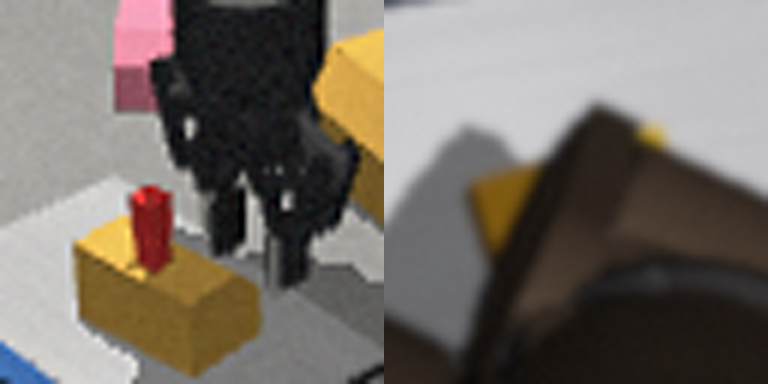

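The picture shows the red cuvette standing in the well, (152,230) in the crop, and both fingertips in front of the bevel side, (228,250) and (290,288), still clear of the plate. I'll feel for the plate.

drive_tool --series '[{"gripper":40,"x":0,"y":0,"z":2,"spin":0},{"gripper":40,"x":0,"y":0,"z":2,"spin":0},{"gripper":40,"x":0,"y":0,"z":1,"spin":0},{"gripper":40,"x":0,"y":0,"z":0,"spin":0}]'

```text
time: 16.85
position: [0.4794, -0.151, -0.0174]
orientation: [0.995, 0.098, -0.0, -0.0]
force: [-0.7, -0.3, -0.4]
opening: 0.469
finger_force: 0.0
```

drive_tool --series '[{"gripper":40,"x":0,"y":0,"z":1,"spin":0},{"gripper":40,"x":0,"y":0,"z":1,"spin":0},{"gripper":40,"x":0,"y":0,"z":1,"spin":0},{"gripper":40,"x":0,"y":0,"z":0,"spin":0}]'

```text
time: 17.18
position: [0.4796, -0.1511, -0.018]
orientation: [0.995, 0.098, 0.001, 0.0]
force: [-7.4, 2.3, 34.7]
opening: 0.466
finger_force: 17.6
```

The plate is met at reported z=-0.018, so tip height = reported z + 28 mm, with about 14 N/mm stiffness. I'm raising to 15 mm above the plate and pushing the upright face.

drive_tool --series '[{"gripper":40,"x":0,"y":0,"z":-8,"spin":0},{"gripper":40,"x":0,"y":0,"z":-8.5,"spin":0},{"gripper":40,"x":5,"y":0,"z":0,"spin":0},{"gripper":40,"x":5,"y":0,"z":0,"spin":0},{"gripper":40,"x":5,"y":0,"z":0,"spin":0},{"gripper":40,"x":5,"y":0,"z":0,"spin":0},{"gripper":40,"x":5,"y":0,"z":0,"spin":0},{"gripper":40,"x":5,"y":0,"z":0,"spin":0},{"gripper":40,"x":5,"y":0,"z":0,"spin":0},{"gripper":40,"x":5,"y":0,"z":0,"spin":0},{"gripper":40,"x":5,"y":0,"z":0,"spin":0},{"gripper":40,"x":5,"y":0,"z":0,"spin":0}]'

```text
time: 18.18
position: [0.529, -0.1412, -0.0037]
orientation: [0.995, 0.098, -0.0, 0.0]
force: [-1.4, -0.3, -0.6]
opening: 0.469
finger_force: 0.5
```

drive_tool --series '[{"gripper":40,"x":5,"y":0,"z":0,"spin":0},{"gripper":40,"x":5,"y":0,"z":0,"spin":0},{"gripper":40,"x":5,"y":0,"z":0,"spin":0},{"gripper":40,"x":5,"y":0,"z":0,"spin":0},{"gripper":40,"x":5,"y":0,"z":0,"spin":0},{"gripper":40,"x":5,"y":0,"z":0,"spin":0},{"gripper":40,"x":3,"y":0,"z":0,"spin":0},{"gripper":40,"x":2,"y":0,"z":0,"spin":0},{"gripper":40,"x":0,"y":0,"z":0,"spin":0}]'

```text
time: 18.93
position: [0.5634, -0.1344, -0.0035]
orientation: [0.995, 0.098, 0.0, 0.0]
force: [-0.4, -0.1, 1.4]
opening: 0.466
finger_force: 0.0
```

```bash
cat > chk.py <<'E'
from h import *
plan(.645-.061*.981,-.151,-.003,.196)
im=bot.snapshot('scene')
F=np.array([.645,-.135]);c,s=np.cos(.196),np.sin(.196)
g=proj('scene',[.645-.025*c,-.135-.025*s+.02,.03])[0]
m=seg(im,'yellow',g,34)
q,e=fit(HOLD,{'scene':m},[F[0]-.022*c-.02*s,F[1]-.022*s+.02*c,.01,.2],[0,1,3],[.008,.008,.05])
d=q[:2]-F;print('holder',np.round(q,4),round(e,3),'fence frame x,y',(d[0]*c+d[1]*s),(-d[0]*s+d[1]*c))
m=seg(im,'red',proj('scene',[q[0],q[1],.075])[0],16)
r,e=fit(cuv(.032),{'scene':m},[q[0],q[1],.023,.2],[0,1],[.004,.004]);print('red',np.round(r,4),round(e,3))
E
python3 chk.py
```

```text
t 18.93 pos [ 0.5634 -0.1344 -0.0035] phi 0.1969 F [-0.4 -0.1  1.4] op 0.466 ff 0.0
spin 0.05 tool xyz [18.1 20.5 -0.5]
holder [ 0.6052 -0.1283  0.01    0.2598] 0.425 fence frame x,y -0.037742814347614985 0.014342321950916347
red [ 0.6099 -0.1255  0.023   0.2   ] 0.115
```

drive_tool --series '[{"gripper":40,"x":3,"y":0,"z":0,"spin":0},{"gripper":40,"x":3,"y":0,"z":0,"spin":0},{"gripper":40,"x":3,"y":0,"z":0,"spin":0},{"gripper":40,"x":3,"y":0,"z":0,"spin":0},{"gripper":40,"x":2,"y":0,"z":0,"spin":0},{"gripper":40,"x":0,"y":0,"z":0,"spin":0}]'

```text
time: 19.48
position: [0.5772, -0.1316, -0.0036]
orientation: [0.995, 0.098, 0.0, 0.0]
force: [-0.2, -0.4, -0.6]
opening: 0.467
finger_force: 0.0
```

drive_tool --series '[{"gripper":40,"x":1,"y":0,"z":0,"spin":0},{"gripper":40,"x":1,"y":0,"z":0,"spin":0},{"gripper":40,"x":0,"y":0,"z":0,"spin":0}]'

```text
time: 19.73
position: [0.5787, -0.1313, -0.0036]
orientation: [0.995, 0.098, 0.0, 0.0]
force: [0.2, -1.0, 0.4]
opening: 0.474
finger_force: 0.0
```

drive_tool --series '[{"gripper":40,"x":1.5,"y":0,"z":0,"spin":0},{"gripper":40,"x":1.5,"y":0,"z":0,"spin":0},{"gripper":40,"x":1,"y":0,"z":0,"spin":0},{"gripper":40,"x":0,"y":0,"z":0,"spin":0}]'

```text
time: 20.07
position: [0.5798, -0.1307, -0.0039]
orientation: [0.995, 0.098, -0.003, -0.001]
force: [-14.1, -5.7, 6.5]
opening: 0.468
finger_force: 7.6
```

drive_tool --series '[{"gripper":40,"x":1,"y":0,"z":0,"spin":0},{"gripper":40,"x":1,"y":0,"z":0,"spin":0},{"gripper":40,"x":0,"y":0,"z":0,"spin":0}]'

```text
time: 20.32
position: [0.5796, -0.1304, -0.004]
orientation: [0.995, 0.098, -0.005, -0.001]
force: [-25.1, -9.7, 12.8]
opening: 0.471
finger_force: 13.1
```

```bash
python3 chk.py
```

```text
t 20.32 pos [ 0.5796 -0.1304 -0.004 ] phi 0.1969 F [-25.1  -9.7  12.8] op 0.471 ff 13.096654904074967
spin 0.05 tool xyz [ 1.4 21.2 -1. ]
holder [ 0.6213 -0.1268  0.01    0.118 ] 1.058 fence frame x,y -0.021616166853052 0.012632869386690155
red [ 0.6244 -0.1223  0.023   0.2   ] 0.132
```

The block is against the fence: 27 N at x=0.5796, and the finger pose is square. Backing off, rising, and coming back to hover off the bevel.

drive_tool --series '[{"gripper":40,"x":-4,"y":0,"z":0,"spin":0},{"gripper":40,"x":-10,"y":0,"z":0,"spin":0},{"gripper":40,"x":0,"y":0,"z":-10,"spin":0},{"gripper":40,"x":0,"y":0,"z":-10,"spin":0},{"gripper":40,"x":0,"y":0,"z":-10.5,"spin":0},{"gripper":40,"x":5,"y":0,"z":0,"spin":0},{"gripper":40,"x":5,"y":0,"z":0,"spin":0},{"gripper":40,"x":0,"y":0,"z":0,"spin":0}]'

```text
time: 21.03
position: [0.5819, -0.1307, 0.0272]
orientation: [0.995, 0.098, 0.001, 0.0]
force: [-0.0, 1.2, 0.3]
opening: 0.468
finger_force: 0.0
```

drive_tool --series '[{"gripper":40,"x":2,"y":0,"z":2,"spin":0},{"gripper":40,"x":2,"y":0,"z":2,"spin":0},{"gripper":40,"x":1,"y":0,"z":1,"spin":0},{"gripper":40,"x":0,"y":0,"z":0,"spin":0}]'

```text
time: 21.37
position: [0.5854, -0.1298, 0.0212]
orientation: [0.995, 0.098, -0.0, -0.0]
force: [-0.5, -0.4, -0.1]
opening: 0.467
finger_force: 0.0
```

drive_tool --series '[{"gripper":40,"x":1,"y":0,"z":1,"spin":0},{"gripper":40,"x":0.7,"y":0,"z":0.7,"spin":0},{"gripper":40,"x":0,"y":0,"z":0,"spin":0}]'

```text
time: 21.62
position: [0.5871, -0.1296, 0.02]
orientation: [0.995, 0.098, -0.0, 0.0]
force: [0.7, 0.1, 0.0]
opening: 0.468
finger_force: 0.0
```

drive_tool --series '[{"gripper":40,"x":0.7,"y":0,"z":0.7,"spin":0},{"gripper":40,"x":0.5,"y":0,"z":0.5,"spin":0},{"gripper":40,"x":0,"y":0,"z":0,"spin":0}]'

```text
time: 21.87
position: [0.5883, -0.1294, 0.0189]
orientation: [0.995, 0.098, -0.0, 0.0]
force: [0.6, 0.4, -0.3]
opening: 0.468
finger_force: 0.0
```

drive_tool --series '[{"gripper":40,"x":0.7,"y":0,"z":0.7,"spin":0},{"gripper":40,"x":0.5,"y":0,"z":0.5,"spin":0},{"gripper":40,"x":0,"y":0,"z":0,"spin":0}]'

```text
time: 22.12
position: [0.5894, -0.1292, 0.0179]
orientation: [0.995, 0.098, -0.0, 0.0]
force: [-0.4, -0.4, 1.2]
opening: 0.47
finger_force: 0.8
```

drive_tool --series '[{"gripper":40,"x":0.5,"y":0,"z":0.5,"spin":0},{"gripper":40,"x":0.5,"y":0,"z":0.5,"spin":0},{"gripper":40,"x":0,"y":0,"z":0,"spin":0}]'

```text
time: 22.37
position: [0.5895, -0.1291, 0.0177]
orientation: [0.995, 0.098, -0.001, 0.0]
force: [-10.6, -1.8, 14.1]
opening: 0.462
finger_force: 8.5
```

drive_tool --series '[{"gripper":40,"x":0.4,"y":0,"z":0.1,"spin":0},{"gripper":40,"x":0,"y":0,"z":0,"spin":0},{"gripper":40,"x":0,"y":0,"z":0,"spin":0},{"gripper":40,"x":0,"y":0,"z":0,"spin":0},{"gripper":40,"x":0,"y":0,"z":0,"spin":0},{"gripper":40,"x":0,"y":0,"z":0,"spin":0}]'

```text
time: 22.87
position: [0.5895, -0.1291, 0.0177]
orientation: [0.995, 0.098, -0.001, -0.0]
force: [-12.0, -2.6, 17.0]
opening: 0.471
finger_force: 10.0
```

```bash
python3 chk.py; python3 -c "
from h import *
im=bot.snapshot('scene');
for k in('green','blue'):
  m=seg(im,k,SEED[k]['scene'],12);a=np.argwhere(m[0]);print(k,a.mean(0)/6+m[1][::-1])
  m=seg(cv2.imread('pics/scene0.png')[:,:,::-1].copy(),k,SEED[k]['scene'],12);a=np.argwhere(m[0]);print(k,a.mean(0)/6+m[1][::-1])
print(bot.get_state()['force'])"
```

```text
t 22.87 pos [ 0.5895 -0.1291  0.0177] phi 0.1968 F [-12.   -2.6  17. ] op 0.471 ff 10.039364006370306
spin 0.05 tool xyz [-8.5 20.6 20.7]
holder [ 0.6228 -0.1247  0.01    0.16  ] 1.137 fence frame x,y -0.019818909337446525 0.01439952753926144
red [ 0.6249 -0.1224  0.023   0.2   ] 0.097
green [231.11074109 283.14055397]
green [231.306185   283.16540777]
blue [244.01009483 289.13735087]
blue [244.05178295 289.09824289]
[-10.81031291  -2.81031096  16.07496811]
```

```bash
python3 -c "
from bench import bot
print(bot.job_done())"
```

```text
the job is handed in; nothing more can be done
None
```

I put the red cuvette fully down in the yellow holder's well, let go of it, and handed the job in at about 23 s with the block against the fence under a steady diagonal push of about 20 N (11–12 N into the fence, 16–17 N down). The green and blue cuvettes had not moved, but `job_done()` gave no verdict, so I can't confirm it passed.

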